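# Turn the ball dish to the canister

## Task

Swing the bench light aside by its brass knob so that it no longer hangs over the red dish. Then lift the dish off its round pad by the strap handle and give it about a quarter turn in the air above the pad, so that its orange spout points straight at the open white canister and stands higher than the canister's rim; keep it level so the loose steel ball stays in the middle, and leave everything else on the bench where it is. Finish still holding the dish up there, ready to tip: do not put it down.

Things in the scene. Friction and masses are not known exactly. Their poses are not given: they have to be found in the camera images.
- dish: red dish, 136 mm across, about 0.35 kg, with an orange spout and a steel strap handle. Origin at the centre of its flat foot (90 mm across), z up; its +x points out of the spout. Inside a shallow cone (slope 6 degrees, lowest in the middle, 8 mm above the foot), rim 28 mm high. It starts on the pad, spout towards the robot within 0.5 rad
- dish_grip (a point): middle of the stiff straight strap handle that bridges the dish along its y axis, 68 mm above the foot, above the dish's centre. Strap 12 mm wide (x), 16 mm high (60 to 76 mm above the foot), 146 mm long, on two uprights at the rim. Pinch across the 12 mm width: close along the dish's x axis
- dish_spout (a point): outer lip of the orange spout, 88 mm out from the dish's centre, 16 mm above the foot; the spout is 46 mm wide
- dish_middle (a point): point on the dish's axis 20.5 mm above the foot, where the ball's centre is when the ball lies in the middle
- ball_center (a point): centre of the loose steel ball, 25 mm in diameter, about 64 g, resting in the middle of the dish; it rolls if the dish is tilted or jerked
- stand: fixed round black pad with cork top, 100 mm across, 20 mm high; the dish starts centred on it. Origin at the centre of its underside, on the bench
- canister: open white plastic canister standing loose on the bench left or right of the pad, about 157 mm from the pad's centre; round, 90 mm across, neck 76 mm across, 90 mm high, mouth up; origin at the centre of its underside
- lamp_arm (a joint): turn of the bench light's level arm about its upright post; 0 = as mounted, roughly over the dish; positive = counter-clockwise from above, so the knob end goes to the robot's right (-y); range -1.5 to 1.5 rad, stiff (about 1.5 N at the knob), stays where it is left
- lamp_pivot (a point): point on the axis of the lamp's fixed upright post (18 mm thick, base 90 mm across), at the height of the arm (171 mm); the post stands beyond the dish as seen from the robot
- lamp_knob (a point): grip point (200 mm above the bench) of the upright knurled brass knob on top of the lamp arm's free end, 200 mm from the post's axis; 28 mm in diameter, from 177 to 217 mm above the bench. The round lamp head (70 mm across, underside 145 mm above the bench) hangs right below the knob
- cap: white screw cap of the canister lying on the bench, 84 mm across, 16 mm high; bystander, leave alone
- terminal: grey lead battery clamp terminal, 75 mm long, 30 mm high, on the other side of the pad from the canister; bystander, leave alone
- boot: brown rubber terminal boot, 44 mm across, 48 mm high; bystander, leave alone
- spanner: blue steel spanner, 170 mm long, lying on the left of the pad (+y), beyond the thing that stands there; bystander, leave alone
Not all that is in view belongs to the job. Of the things that look like the dish, the middle-sized one is meant. Of the things that look like the canister, take the one that is nearest to the robot's base at the start.

How it is judged:
On the way, in this order (a step that is already met when the one before it is completed fails the run):
1. the lamp has been swung out from over the dish while the dish still stands on its pad (horizontal distance between lamp_knob and stand above 0.12 m and height (world z) of dish below 0.025 m), for 0.2 s.
2. the dish is lifted off its pad with the ball in the middle, the lamp still clear (horizontal distance between lamp_knob and stand above 0.12 m and height (world z) of dish above 0.04 m and distance between ball_center and dish_middle below 0.015 m), for 0.2 s.
At the end, for the whole second after the job is handed in: lamp knob over 120 mm from the pad's centre; dish held still by the gripper alone, within 40 mm of above its pad, level within 0.08 rad, spout lip above 90 mm and aimed within 30 mm of the canister's centre; ball within 12 mm of the dish's middle; canister upright (horizontal distance between lamp_knob and stand above 0.12 m and height (world z) of dish_spout above 0.09 m and horizontal distance between dish and stand below 0.04 m and y of canister in the frame of dish between -0.03 and 0.03 m and x of canister in the frame of dish above 0.05 m and angle between dish's own z axis and vertical below 0.08 rad and distance between ball_center and dish_middle below 0.012 m and linear speed of dish below 0.03 m/s and contact force between the fingers and dish above 1 N and contact force between dish and stand below 0.1 N and contact force between dish and canister below 0.1 N and angle between canister's own z axis and vertical below 0.1 rad); the arm keeps its last pose, push and grip.
It fails at once if the ball rolls away from the middle of the dish (distance between ball_center and dish_middle above 0.035 m).
It fails at once if the canister is knocked out of place (distance of canister from where it was at the start of the episode above 0.03 m).
It fails at once if the cap, clamp terminal, boot or spanner is knocked out of place (distance of any of cap, terminal, boot, spanner from where it was at the start of the episode above 0.03 m).
It also fails if it takes over 58 s, if anything falls off the work surface, if the arm or the gripper's body presses on something with over 40 N, if the wrist force passes 120 N, or if a joint passes its speed limit or range.

## Robot

A 6-joint arm with a two-finger parallel gripper is mounted at the origin on the work surface. World frame = base frame: x ahead of the robot, y to its left, z up, the work surface at z = 0. Lengths are in m, angles in rad, forces in N, time in s.
With the tool pointing down it reaches from about 0.35 to 0.85 m from the base axis. Payload 8.1 kg.
Tool frame: the origin (TCP) lies on the mounting face of the last link; the fingertips stand 186 mm ahead of it and the grasp point (between the pads) lies 167 mm ahead of it (robot.finger_overhang is the distance from the TCP to the fingertips, in m); z points along the fingers, y is the line along which they close (so a half turn about z gives the same grasp; the last joint's range is limited). The gripper opens to 93 mm and grips with 3 to 60 N. Pads are 15 mm wide; open, the fingers measure 128 mm over their backs; the gripper's body (75 mm by 188 mm) begins 65 mm behind the grasp point.
Start: joints at [-1.2, 0.13, 1.488, -0, 1.523, -0.085], TCP at [0.264, -0.539, 0.405] pointing down, gripper open.
Joint ranges: [-2.96, 2.96], [-0.89, 2.26], [0.02, 2.5], [-1.34, 4.48], [0, 2.73], [-2.66, 2.66]. Speed limits (rad/s): [2.39, 2.39, 2.79, 3.14, 3.14, 3.14].

## Interface

Orientations are given as a rotation vector (axis times angle).
In Python, from plant import readout, read_camera, get_calibration, job, robot gives the robot as it stands.
- The arm moves only by the shell command python3 -m handwheel 'ROWS' [FORCE]. ROWS is JSON, a list of rows, each a list of 5 numbers: the shift along the world's x, y, z in cm, then the turn about the world's z in rad, then the closure, from 0 (fully open) to 1 (shut). In form: [[tx, ty, tz, spin, gripper], ...]. A call has 1 to 10 rows; each row shifts and turns the commanded pose from where the row before left it; what a row does not reach is not made up. A row lasts 1/8 s, in which the tool goes at most 62.5 mm and 10.7 degrees, less where a joint would pass 70% of its speed; a pose out of reach is approached as far as the arm can. A call is refused whole if a number of a shift passes 6.25 or a number of a turn 0.188, either way. A call with a gripper value outside its range is refused whole. The fingers move at their own pace and stop on an object; FORCE is the grip in N (left out, the last holds). Time passes only in rows, so rows that do not move let the fingers close. It gives the time, the measured TCP pose, the force, the opening and the grip force at its end, in the units of the state.
- readout.read_state(): the state, without advancing time (a new reading comes with each control period).
- read_camera(name): name is "side" or "top"; returns the picture (480x640x3 uint8, red, green, blue); there is no depth.
- get_calibration(name): a dict with "fovy" (degrees; the focal length in pixels is half the picture's height over the tangent of half this angle, whatever the lens; pixels are square), "cx", "cy" (the principal point, pixels), "dist_coeffs" ([k1, k2, p1, p2, k3] as OpenCV has them; the pictures are not rectified), "pose" (4x4, takes a point from camera to world coordinates). Camera axes: x right, y down, z forward; pixel columns grow to the right and rows downward; lengths in m; the calibration is good to about 2 mm. A picture is of the moment at which its call begins. get_calibration takes no time and is no camera call.
- job.close_job(): hands the job in; it is judged then, once.
The state is a dict: "t": time; "q": joint angles; "dq": joint speeds; "joint_torque": joint torques, N m; "tool_pos": TCP position; "orientation": TCP orientation; "force": force on the tool from outside, world axes, zero at the start; "wrist_torque": the same for the moment, N m; "opening": finger opening in m; "gripper_force": force on a finger pad.
Only numpy, scipy, OpenCV 4.12 (cv2) and the standard library are available. Lean on these libraries where they do the work, as an engineer would, in place of code of your own. Each camera call takes 0.05 s, during which the arm holds its last target. There are 200 camera calls.

## Working session

There is one attempt and no reset: what is moved stays moved. The work goes in short steps, Python scripts to look and compute and a shell command to move; the robot and the scene stay as the last step left them, time stands still between calls to the robot, and variables do not carry over. Pictures are saved under pics/ and viewed, at most 10 in all, crops included, and the job is handed in when it is done.

```bash
ls; mkdir -p pics; python3 - <<'E'
from plant import readout, read_camera, get_calibration
import cv2
for n in("side","top"):
    cv2.imwrite(f"pics/{n}0.png",read_camera(n)[:,:,::-1]); c=get_calibration(n); print(n,c)
s=readout.read_state();print(s)
E
```

```text
pics
side {'fovy': 49.33718797475591, 'cx': 331.009552567596, 'cy': 235.4370188469687, 'dist_coeffs': array([-0.14085339,  0.        ,  0.        ,  0.        ,  0.        ]), 'pose': array([[-0.73736683, -0.42866095,  0.52205359, -0.01315365],
       [-0.67547927,  0.47275865, -0.56588604,  0.62615181],
       [-0.00423211, -0.76990197, -0.63814813,  0.82754097],
       [ 0.        ,  0.        ,  0.        ,  1.        ]])}
top {'fovy': 48.567842815052394, 'cx': 319.33348247338375, 'cy': 237.77300455921926, 'dist_coeffs': array([-0.03182703,  0.        ,  0.        ,  0.        ,  0.        ]), 'pose': array([[-0.00640584, -0.99214546,  0.12492538,  0.3805149 ],
       [-0.9995959 ,  0.00981316,  0.0266786 ,  0.02672371],
       [-0.02769497, -0.124704  , -0.99180739,  1.35307973],
       [ 0.        ,  0.        ,  0.        ,  1.        ]])}
{'t': 0.1, 'q': array([-1.20041232e+00,  1.31068579e-01,  1.48914472e+00, -7.51366305e-06,
        1.52301626e+00, -8.54041544e-02]), 'dq': array([-0.0001843 , -0.00214642, -0.00099737,  0.00010298, -0.00010436,
        0.00097361]), 'joint_torque': array([ 4.34002832e-04, -5.61341143e+01, -4.93094838e+01,  7.69649469e-02,
        2.91739544e-02, -6.86059593e-05]), 'tool_pos': array([ 0.2640447 , -0.53855014,  0.40381639]), 'orientation': array([-3.05878716e+00, -7.09403938e-01,  3.76613702e-04]), 'force': array([ 0.19217024, -0.58583092, -0.2434699 ]), 'wrist_torque': array([0.02184109, 0.08522146, 0.00129993]), 'gripper_force': 0.0, 'opening': 0.09258959568327525}
```

View pics/top0.png

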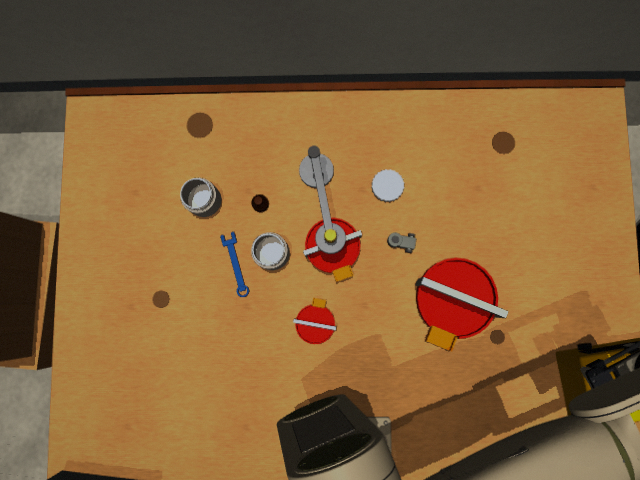

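View pics/side0.png

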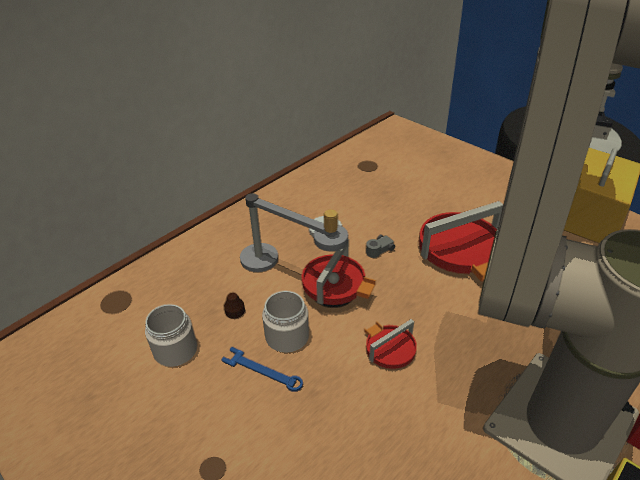

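Red dishes: small (315,325), middle-sized (333,246) under the lamp, large (457,298). The middle-sized one is meant, and it is on the pad under the lamp. Canisters: (270,250) and (200,197). The one at (270,250) is nearer the base. I'll measure and confirm both in a crop.

```bash
cat > h.py <<'E'
import numpy as np,cv2
from plant import readout, read_camera, get_calibration
from scipy.spatial.transform import Rotation as R
def KD(n):
    c=get_calibration(n);f=240/np.tan(np.radians(c["fovy"])/2)
    return np.array([[f,0,c["cx"]],[0,f,c["cy"]],[0,0,1.]]),np.array(c["dist_coeffs"]),np.array(c["pose"])
def onz(n,px,z):
    K,D,P=KD(n);u=cv2.undistortPoints(np.array(px,float).reshape(-1,1,2),K,D).reshape(-1,2)
    d=np.c_[u,np.ones(len(u))]@P[:3,:3].T;o=P[:3,3]
    return o+d*((z-o[2])/d[:,2])[:,None]
def proj(n,X):
    K,D,P=KD(n);W=np.linalg.inv(P)
    return cv2.projectPoints(np.array(X,float).reshape(-1,1,3),cv2.Rodrigues(W[:3,:3])[0],W[:3,3],K,D)[0].reshape(-1,2)
def blobs(img,lo,hi,minA=30,roi=None):
    m=cv2.inRange(cv2.cvtColor(img,cv2.COLOR_RGB2HSV),lo,hi)
    if roi: k=np.zeros_like(m);x0,y0,x1,y1=roi;k[y0:y1,x0:x1]=1;m=m*k
    c,_=cv2.findContours(m,cv2.RETR_EXTERNAL,cv2.CHAIN_APPROX_NONE)
    return [q for q in c if cv2.contourArea(q)>=minA]
def cen(c): m=cv2.moments(c);return np.array([m["m10"]/m["m00"],m["m01"]/m["m00"]])
def st():
    s=readout.read_state();Rm=R.from_rotvec(s["orientation"]).as_matrix();y=Rm[:,1]
    print("t",s["t"],"tcp",s["tool_pos"].round(4),"z",Rm[:,2].round(3),"yaw of y",round(float(np.arctan2(y[1],y[0])),3),"q",s["q"].round(2),"F",s["force"].round(1),"open",round(s["opening"],4),"grip",round(s["gripper_force"],1))
E
python3 - <<'E'
from h import *
st()
im={n:cv2.cvtColor(cv2.imread(f"pics/{n}0.png"),cv2.COLOR_BGR2RGB) for n in("top","side")}
for n,roi in(("top",(290,205,375,290)),("side",(290,190,385,320))):
    for nm,lo,hi,z in(("orange",(8,180,100),(18,255,255),.036),("red",(0,180,60),(5,255,255),.048),("brass",(18,120,80),(32,255,255),.217)):
        for c in blobs(im[n],lo,hi,20,roi): print(n,nm,cv2.contourArea(c),cen(c).round(1),cv2.boundingRect(c),onz(n,cen(c),z)[0].round(4))
# strap (bright, low sat) in top
for n,roi in(("top",(300,225,368,262)),("top",(248,228,293,275)),("side",(255,285,315,355))):
  for c in blobs(im[n],(0,0,120),(180,60,255),15,roi): print(n,"white",cv2.contourArea(c),cen(c).round(1),cv2.boundingRect(c),cv2.minAreaRect(c))
print("post",onz("top",[[314,152]],.18),"strap ends",onz("top",[[305.5,253],[361,235.5]],.096),"can",onz("top",[[270,250.5]],.09))
a=cv2.resize(im["top"][200:290,235:375],None,fx=5,fy=5,interpolation=cv2.INTER_CUBIC)[:, :, ::-1]
cv2.imwrite("pics/crop0.png",a)
E
```

```text
t 0.1 tcp [ 0.264  -0.5386  0.4038] z [-0.001  0.002 -1.   ] yaw of y -1.115 q [-1.2   0.13  1.49 -0.    1.52 -0.09] F [ 0.2 -0.6 -0.2] open 0.0926 grip 0.0
top red 862.5 [336.3 256.8] (307, 237, 53, 36) [0.4973 0.0203 0.048 ]
top red 188.5 [312.1 235.5] (305, 220, 19, 30) [0.5509 0.0798 0.048 ]
top red 153.0 [344.  225.4] (331, 218, 25, 17) [5.752e-01 5.000e-04 4.800e-02]
top brass 42.0 [328.7 285.7] (319, 283, 16, 7) [0.4206 0.038  0.217 ]
top brass 176.0 [342.6 273.2] (330, 266, 24, 15) [0.447  0.0081 0.217 ]
top brass 570.0 [303.7 276.4] (290, 256, 36, 34) [0.4408 0.0911 0.217 ]
top brass 116.5 [296.7 244.3] (290, 236, 14, 17) [0.51   0.1062 0.217 ]
top brass 103.0 [329.8 235. ] (324, 229, 13, 13) [0.5294 0.0346 0.217 ]
top brass 20.5 [369.4 232. ] (363, 226, 12, 11) [ 0.535  -0.0504  0.217 ]
top brass 278.5 [304.  211.9] (290, 205, 31, 20) [0.5805 0.0902 0.217 ]
side orange 211.5 [365.6 287.3] (357, 277, 18, 21) [0.4635 0.0021 0.036 ]
side red 1142.5 [344.4 281.7] (324, 255, 41, 50) [0.5002 0.0288 0.048 ]
side red 533.0 [313.4 273.5] (302, 255, 30, 45) [0.5661 0.0549 0.048 ]
side brass 214.5 [330.5 219.9] (324, 209, 14, 24) [0.5183 0.0513 0.217 ]
top white 725.5 [330.7 238.5] (304, 225, 58, 30) ((332.0675964355469, 238.09458923339844), (27.551977157592773, 58.49312210083008), 85.42607879638672)
top white 948.0 [269.  250.1] (252, 233, 35, 35) ((269.0, 250.0), (34.0, 34.0), 90.0)
side white 1383.5 [284.4 311. ] (262, 291, 46, 41) ((284.5, 311.0), (40.0, 45.0), 90.0)
post [[0.72480779 0.06914197 0.18      ]] strap ends [[ 0.50271487  0.09365124  0.096     ]
 [ 0.54332294 -0.03866649  0.096     ]] can [[0.51007242 0.17903045 0.09      ]]
```

View pics/crop0.png

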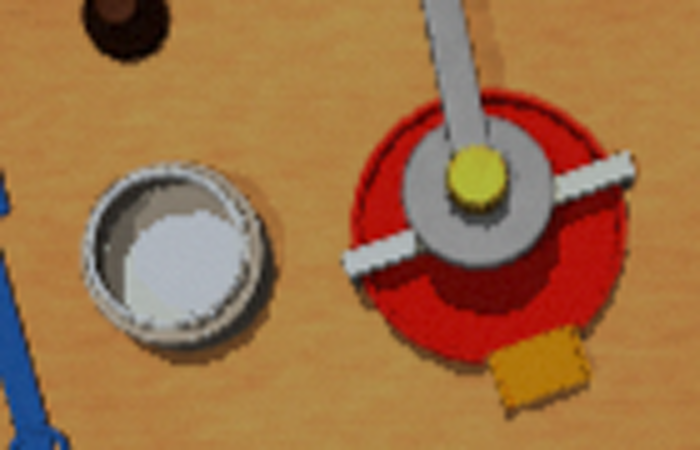

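The crop confirms it: the lamp head hangs over the middle-sized dish, with the spout at about (343,273) and the near canister at (270,251). Knob at about (0.529, 0.035), post (0.725, 0.069): 0.199 m apart as stated. Dish to canister is about 0.153 m, also close to the figure given. Approaching the knob from above.

```bash
python3 -m handwheel '[[1.9,4,0.5,-0.046,0],[1.9,4,0.5,-0.046,0],[1.9,4,0.5,-0.046,0],[1.9,4,0.5,-0.046,0],[1.9,4,0.5,-0.046,0],[1.9,4,0.5,-0.046,0],[1.9,4,0.5,-0.046,0],[1.9,4,0.5,-0.046,0],[1.9,4,0.5,-0.046,0],[1.9,4,0.5,-0.046,0]]' 6; python3 -m handwheel '[[1.9,4,0,0,0],[1.9,4,0,0,0],[1.9,4,0,0,0],[1.9,4,0,0,0],[0,0,0,0,0],[0,0,0,0,0]]'; python3 - <<'E'
from h import *
st()
print(proj("side",[[.529,.035,.197]]),proj("top",[[.529,.035,.217]]))
E
```

```text
t: 1.35
tool_pos: [0.4544, -0.1373, 0.4545]
orientation: [-3.141, 0.009, 0.001]
force: [1.0, -0.0, -0.0]
opening: 0.0934
gripper_force: 0.0
t: 2.1
tool_pos: [0.53, 0.0212, 0.4542]
orientation: [3.141, -0.006, -0.002]
force: [0.4, 0.3, -0.7]
opening: 0.093
gripper_force: 0.0
t 2.1 tcp [0.53   0.0212 0.4542] z [-0.001 -0.    -1.   ] yaw of y -1.574 q [-0.06 -0.07  1.61 -0.    1.61  1.52] F [ 0.4  0.3 -0.7] open 0.093 grip 0.0
[[332.14334667 221.90363382]] [[329.66042135 235.18940073]]
```

```bash
python3 -m handwheel '[[0,1.4,0,0,0],[0,0,-2,0,0],[0,0,-2,0,0],[0,0,-2,0,0],[0,0,-1.5,0,0],[0,0,-0.9,0,0],[0,0,0,0,0]]' 6;  python3 -m handwheel '[[0,0,0,0,0.7],[0,0,0,0,0.8],[0,0,0,0,0.8],[0,0,0,0,0.8],[0,0,0,0,0.8]]' 8
```

```text
t: 2.98
tool_pos: [0.53, 0.0352, 0.37]
orientation: [-3.142, 0.007, 0.002]
force: [0.4, -0.1, -0.9]
opening: 0.0931
gripper_force: 0.0
t: 3.6
tool_pos: [0.5301, 0.0353, 0.3708]
orientation: [3.142, -0.007, 0.0]
force: [0.2, -0.3, -0.1]
opening: 0.0476
gripper_force: 0.0
```

```bash
python3 -m handwheel '[[0,0,0,0,0.9],[0,0,0,0,0.9],[0,0,0,0,0.9],[0,0,0,0,0.9]]' 8
python3 - <<'E'
import numpy as np
p=np.array([.725,.069]);k=np.array([.530,.0352]);d=k-p
for a in np.arange(0,1.3,.1):
    c,s=np.cos(a),np.sin(a);n=p+np.array([[c,-s],[s,c]])@d;print(round(a,1),n.round(4),((n-k)*100).round(2));k=n if 0 else k
E
```

```text
t: 4.1
tool_pos: [0.5301, 0.0351, 0.3707]
orientation: [3.141, -0.007, -0.001]
force: [-1.5, -0.9, 0.8]
opening: 0.026
gripper_force: 8.0
0.0 [0.53   0.0352] [0. 0.]
0.1 [0.5343 0.0159] [ 0.43 -1.93]
0.2 [ 0.5406 -0.0029] [ 1.06 -3.81]
0.3 [ 0.5487 -0.0209] [ 1.87 -5.61]
0.4 [ 0.5586 -0.0381] [ 2.86 -7.33]
0.5 [ 0.5701 -0.0542] [ 4.01 -8.94]
0.6 [ 0.5831 -0.069 ] [  5.31 -10.42]
0.7 [ 0.5976 -0.0825] [  6.76 -11.77]
0.8 [ 0.6134 -0.0944] [  8.34 -12.96]
0.9 [ 0.6303 -0.1048] [ 10.03 -14.  ]
1.0 [ 0.6481 -0.1133] [ 11.81 -14.85]
1.1 [ 0.6667 -0.1201] [ 13.67 -15.53]
1.2 [ 0.6858 -0.125 ] [ 15.58 -16.02]
```

```bash
python3 -m handwheel '[[0.2,-1,0,0.05,0.9],[0.2,-0.9,0,0.05,0.9],[0.6,-1.9,0,0.1,0.9],[0.8,-1.8,0,0.1,0.9],[1,-1.7,0,0.1,0.9]]'; python3 -m handwheel '[[1.2,-1.6,0,0.1,0.9],[1.3,-1.5,0,0.1,0.9],[1.4,-1.4,0,0.1,0.9],[1.6,-1.2,0,0.1,0.9],[1.7,-1,0,0.1,0.9],[1.8,-0.9,0,0.1,0.9],[1.9,-0.7,0,0.1,0.9],[0,0,0,0,0.9],[0,0,0,0,0.9]]'
```

```text
t: 4.72
tool_pos: [0.5582, -0.0381, 0.3707]
orientation: [-3.079, -0.623, 0.001]
force: [0.9, 1.8, -0.1]
opening: 0.0254
gripper_force: 8.0
t: 5.85
tool_pos: [0.6673, -0.1222, 0.3707]
orientation: [2.681, 1.633, -0.002]
force: [-0.5, -6.6, 0.4]
opening: 0.026
gripper_force: 8.0
```

```bash
python3 -m handwheel '[[0,0,0,0,0.6],[0,0,0,0,0.3],[0,0,0,0,0],[0,0,0,0,0],[0,0,0,0,0],[0,0,0,0,0],[0,0,0,0,0]]'; python3 -m handwheel '[[0,0,2,0,0],[0,0,3,0,0],[0,0,3,0,0],[-3,-4,0,0,0],[-3,-5,0,0,0],[-3,-5,0,0,0],[-3,-4,0,0,0],[0,0,0,0,0]]'
python3 - <<'E'
from h import *
st()
for n in("top","side"): cv2.imwrite(f"pics/{n}1.png",read_camera(n)[:,:,::-1])
a=cv2.resize(cv2.imread("pics/top1.png")[140:300,225:435],None,fx=3.7,fy=3.7,interpolation=cv2.INTER_CUBIC);print(a.shape)
cv2.imwrite("pics/crop1.png",a)
E
```

```text
t: 6.72
tool_pos: [0.6671, -0.1207, 0.3708]
orientation: [-2.682, -1.636, -0.0]
force: [0.4, -0.5, 0.2]
opening: 0.0903
gripper_force: 0.0
t: 7.72
tool_pos: [0.5452, -0.3037, 0.4527]
orientation: [2.684, 1.629, 0.0]
force: [-0.6, 0.2, 0.6]
opening: 0.0929
gripper_force: 0.0
t 7.725 tcp [ 0.5452 -0.3037  0.4527] z [ 0.001 -0.002 -1.   ] yaw of y -0.48 q [-0.59  0.18  1.35 -0.    1.61 -0.11] F [-0.6  0.2  0.6] open 0.0929 grip 0.0
(592, 777, 3)
```

View pics/crop1.png

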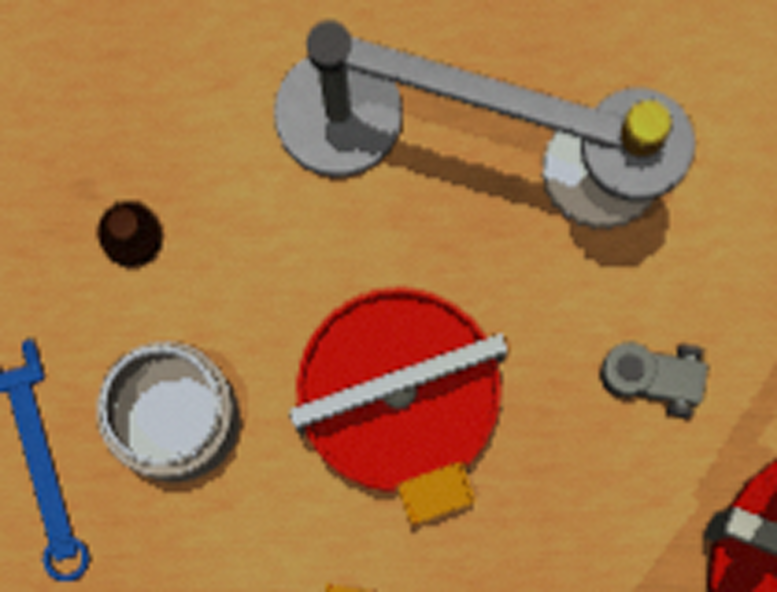

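View pics/side1.png

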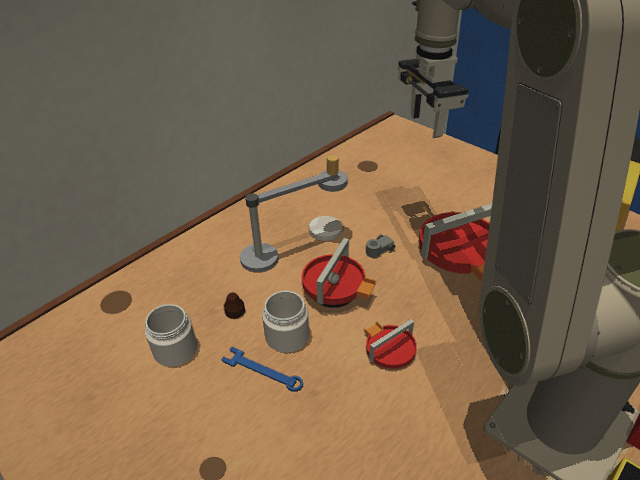

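The lamp is out of the way, with the knob at about (400,172) in the top view. The dish is unmoved on its pad, strap from about (304,253) to (361,233), and the ball shows under the strap. Next I'll measure the strap exactly.

```bash
python3 - <<'E'
from h import *
im={n:cv2.cvtColor(cv2.imread(f"pics/{n}1.png"),cv2.COLOR_BGR2RGB) for n in("top","side")}
t=im["top"]
c=max(blobs(t,(0,0,110),(180,70,255),15,(300,225,368,262)),key=cv2.contourArea)
r=cv2.minAreaRect(c);b=cv2.boxPoints(r);print(r)
e=[]
b=b[np.argsort(b[:,0])];ends=[b[:2].mean(0),b[2:].mean(0)]
E=onz("top",ends,.096);d=E[1]-E[0];print("ends",ends,E.round(4),"len",np.linalg.norm(d),"mid",E.mean(0).round(4),"yaw x",np.arctan2(-d[0]*-1,-d[1]*1) if 0 else np.arctan2(d[0]*-1,d[1]*1))
# red circle at rim
pts=np.vstack(blobs(t,(0,160,60),(6,255,255),20,(298,210,368,275))).reshape(-1,2)
(x,y),rad=cv2.minEnclosingCircle(pts.astype(np.float32));print("red",x,y,rad,onz("top",[[x,y]],.048).round(4))
o=max(blobs(t,(8,170,100),(22,255,255),60,(328,262,358,286)),key=cv2.contourArea);print("spout",cv2.minAreaRect(o),onz("top",[cen(o)],.036).round(4))
k=max(blobs(t,(0,0,110),(180,70,255),15,(248,228,293,275)),key=cv2.contourArea)
(x,y),rad=cv2.minEnclosingCircle(k);print("can",x,y,rad,onz("top",[[x,y]],.09).round(4))
k=max(blobs(t,(20,120,80),(32,255,255),20,(390,160,412,185)),key=cv2.contourArea);print("knob",cen(k),onz("top",[cen(k)],.205).round(4))
m=E.mean(0);X=[[*E[0,:2],.096],[*E[1,:2],.096]];print("side check strap ends",proj("side",X).round(1))
print("can rim centre side",proj("side",[[.51,.179,.09]]))
w=blobs(im["side"],(0,0,110),(180,70,255),15,(310,235,355,305));print([(cv2.boundingRect(q)) for q in w])
E
```

```text
((331.9971618652344, 242.3810272216797), (4.629166126251221, 61.08241653442383), 70.20112609863281)
ends [array([303.26132, 252.72592], dtype=float32), array([360.733  , 232.03613], dtype=float32)] [[ 0.5034  0.099   0.096 ]
 [ 0.5516 -0.0382  0.096 ]] len 0.14537483681663874 mid [0.5275 0.0304 0.096 ] yaw x -2.803428815287013
red 332.2229309082031 245.10791015625 27.560632705688477 [[0.5263 0.0301 0.048 ]]
spout ((341.3999938964844, 273.800048828125), (14.310833930969238, 23.25510597229004), 63.43495178222656) [[0.4574 0.0057 0.036 ]]
can 268.91973876953125 250.16049194335938 18.205923080444336 [[0.5109 0.1816 0.09  ]]
knob [399.69059829 172.60854701] [[ 0.6681 -0.1204  0.205 ]]
side check strap ends [[320.1 282.1]
 [347.3 238.7]]
can rim centre side [[288.90437026 304.49540909]]
[(317, 238, 32, 45)]
```

```bash
python3 -m handwheel '[[-0.2,4,0,0.1,0],[-0.2,4,0,0.1,0],[-0.2,4,0,0.1,0],[-0.2,4,0,0.1,0],[-0.2,4,0,0.1,0],[-0.2,4,0,0.1,0],[-0.2,4,0,0.1,0],[-0.2,4,0,0.118,0],[-0.2,1.4,0,0,0],[0,0,0,0,0]]'; python3 -c "from h import *;st()"
```

```text
t: 9.07
tool_pos: [0.5291, 0.0346, 0.4512]
orientation: [1.808, 2.568, 0.0]
force: [0.5, -0.4, -0.1]
opening: 0.0927
gripper_force: 0.0
t 9.075 tcp [0.5291 0.0346 0.4512] z [ 0.001 -0.    -1.   ] yaw of y 0.344 q [-0.03 -0.07  1.61 -0.    1.6  -0.38] F [ 0.5 -0.4 -0.1] open 0.0927 grip 0.0
```

```bash
python3 -m handwheel '[[0,-0.4,-2,0,0],[-0.2,0,-3,0,0],[0,0,-3,0,0],[0,0,-3,0,0],[0,0,-3,0,0],[0,0,-2,0,0],[0,0,0,0,0],[0,0,0,0,0]]'; python3 -c "
from h import *
st()
for n in('top','side'): cv2.imwrite(f'pics/{n}2.png',read_camera(n)[:,:,::-1])
cv2.imwrite('pics/crop2.png',cv2.resize(cv2.imread('pics/side2.png')[180:330,240:420],None,fx=4,fy=4,interpolation=cv2.INTER_CUBIC))"
```

```text
t: 10.07
tool_pos: [0.5272, 0.0284, 0.2909]
orientation: [1.812, 2.566, -0.0]
force: [0.8, 0.5, -0.2]
opening: 0.0928
gripper_force: 0.0
t 10.075 tcp [0.5272 0.0284 0.2909] z [ 0. -0. -1.] yaw of y 0.341 q [-0.04  0.02  1.82 -0.    1.3  -0.38] F [ 0.8  0.5 -0.2] open 0.0928 grip 0.0
```

View pics/crop2.png

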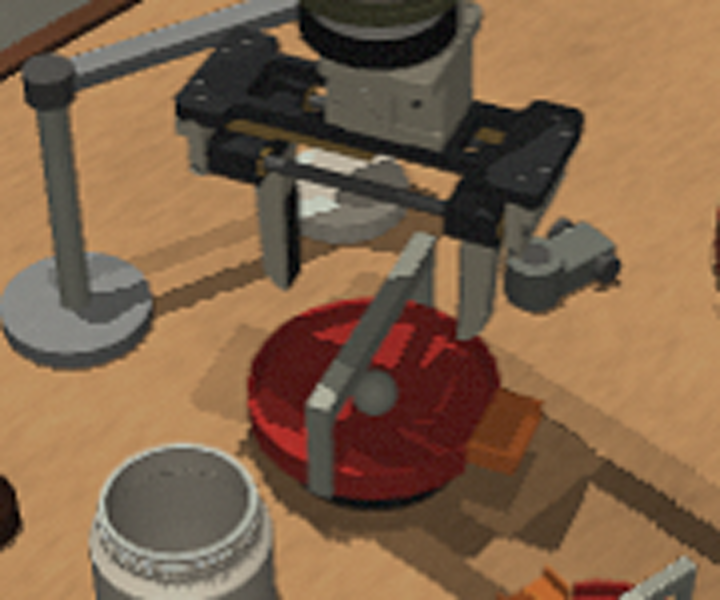

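The fingers straddle the strap, clear of the ball and the rim. Going down and closing gently.

```bash
python3 -m handwheel '[[0,0.1,-1.5,0,0],[0,0.1,-1.5,0,0],[0,0,-0.4,0,0],[0,0,0,0,0.3],[0,0,0,0,0.6],[0,0,0,0,0.7],[0,0,0,0,0.76],[0,0,0,0,0.8],[0,0,0,0,0.82]]' 4;python3 -m handwheel '[[0,0,0,0,0.84],[0,0,0,0,0.86],[0,0,0,0,0.88],[0,0,0,0,0.9],[0,0,0,0,0.92],[0,0,0,0,0.95],[0,0,0,0,1],[0,0,0,0,1]]' 4;python3 -m handwheel '[[0,0,0,0,1],[0,0,0,0,1]]' 12; python3 -m handwheel '[[0,0,0,0,1],[0,0,0,0,1],[0,0,0,0,1]]' 35; python3 -c "from h import *;st()"
```

```text
t: 11.3
tool_pos: [0.5272, 0.0313, 0.2568]
orientation: [1.81, 2.568, 0.0]
force: [0.9, -0.4, -0.4]
opening: 0.0375
gripper_force: 0.0
t: 12.3
tool_pos: [0.5272, 0.0313, 0.2568]
orientation: [1.81, 2.568, 0.0]
force: [1.7, 1.0, -0.3]
opening: 0.0118
gripper_force: 4.0
t: 12.55
tool_pos: [0.5272, 0.0313, 0.2568]
orientation: [1.81, 2.568, 0.0]
force: [1.6, 0.6, -0.2]
opening: 0.0121
gripper_force: 12.0
t: 12.92
tool_pos: [0.5272, 0.0313, 0.2568]
orientation: [1.81, 2.568, 0.0]
force: [2.7, 1.0, 0.4]
opening: 0.0115
gripper_force: 35.0
t 12.925 tcp [0.5272 0.0313 0.2568] z [ 0.  0. -1.] yaw of y 0.343 q [-0.04  0.06  1.84  0.    1.24 -0.38] F [2.7 1.  0.4] open 0.0115 grip 35.0
```

```bash
python3 -m handwheel '[[0,0,0.2,0,1],[0,0,0.4,0,1],[0,0,0.7,0,1],[0,0,1,0,1],[0,0,1,0,1],[0,0,1,0,1],[0,0,1,0,1],[0,0,1,0,1],[0,0,1,0,1],[0,0,0.7,0,1]]' 35;python3 -m handwheel '[[0,0,0.7,0,1],[0,0,0.5,0,1],[0,0,0.3,0,1],[0,0,0.1,0,1],[0,0,0,0,1],[0,0,0,0,1],[0,0,0,0,1],[0,0,0,0,1]]'; python3 -c "
from h import *
st()
cv2.imwrite('pics/side3.png',read_camera('side')[:,:,::-1])
cv2.imwrite('pics/crop3.png',cv2.resize(cv2.imread('pics/side3.png')[140:340,240:440],None,fx=3,fy=3,interpolation=cv2.INTER_CUBIC))"
```

```text
t: 14.18
tool_pos: [0.5272, 0.0313, 0.3376]
orientation: [1.809, 2.568, 0.0]
force: [-0.8, 0.3, -4.4]
opening: 0.0119
gripper_force: 35.0
t: 15.18
tool_pos: [0.5271, 0.0313, 0.3526]
orientation: [-1.81, -2.568, 0.0]
force: [0.3, 1.0, -4.5]
opening: 0.0119
gripper_force: 35.0
t 15.175 tcp [0.5271 0.0313 0.3526] z [-0.  0. -1.] yaw of y 0.343 q [-0.04 -0.03  1.75  0.    1.42 -0.38] F [ 0.3  1.  -4.5] open 0.0119 grip 35.0
```

View pics/crop3.png

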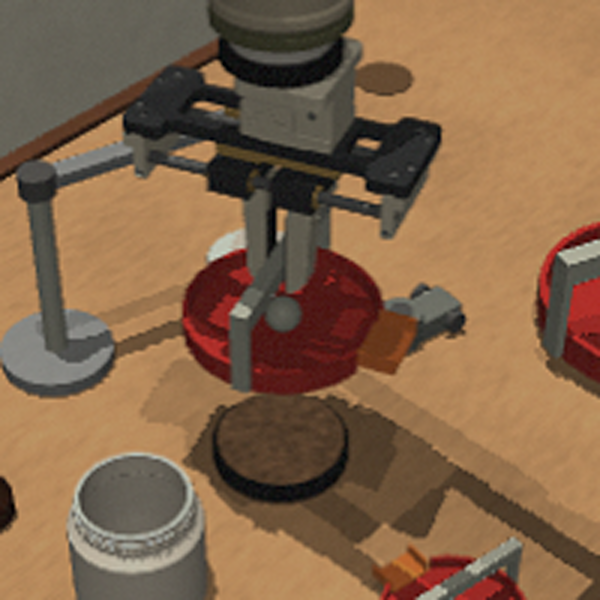

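Lifted about 96 mm off the cork pad: the dish is level, the ball is still under the strap, and the wrist force of −4.5 N fits the weight. Now a gentle turn of −1.80 rad.

```bash
python3 -m handwheel '[[0,0,0,-0.03,1],[0,0,0,-0.06,1],[0,0,0,-0.08,1],[0,0,0,-0.08,1],[0,0,0,-0.08,1],[0,0,0,-0.08,1],[0,0,0,-0.08,1],[0,0,0,-0.08,1],[0,0,0,-0.08,1],[0,0,0,-0.08,1]]' 35;python3 -m handwheel '[[0,0,0,-0.08,1],[0,0,0,-0.08,1],[0,0,0,-0.08,1],[0,0,0,-0.08,1],[0,0,0,-0.08,1],[0,0,0,-0.08,1],[0,0,0,-0.08,1],[0,0,0,-0.08,1],[0,0,0,-0.08,1],[0,0,0,-0.08,1]]' ;python3 -m handwheel '[[0,0,0,-0.08,1],[0,0,0,-0.08,1],[0,0,0,-0.08,1],[0,0,0,-0.05,1],[0,0,0,-0.03,1],[0,0,0,-0.01,1],[0,0,0,0,1],[0,0,0,0,1],[0,0,0,0,1],[0,0,0,0,1]]' ;python3 -m handwheel '[[0,0,0,0,1],[0,0,0,0,1],[0,0,0,0,1],[0,0,0,0,1],[0,0,0,0,1],[0,0,0,0,1],[0,0,0,0,1],[0,0,0,0,1]]';python3 -c "
from h import *
st()
for n in('top','side'): cv2.imwrite(f'pics/{n}4.png',read_camera(n)[:,:,::-1])
a=cv2.imread('pics/side4.png')[140:360,230:430];b=cv2.imread('pics/top4.png')[150:370,220:420]
cv2.imwrite('pics/crop4.png',cv2.resize(np.hstack([a,b]),None,fx=2,fy=2,interpolation=cv2.INTER_CUBIC))"
```

```text
t: 16.48
tool_pos: [0.5271, 0.0312, 0.3527]
orientation: [2.611, 1.748, -0.0]
force: [-0.1, -0.5, -5.3]
opening: 0.0117
gripper_force: 35.0
t: 17.73
tool_pos: [0.5271, 0.0313, 0.3527]
orientation: [3.085, 0.593, -0.0]
force: [0.4, -0.6, -4.5]
opening: 0.0118
gripper_force: 35.0
t: 18.98
tool_pos: [0.5271, 0.0312, 0.3527]
orientation: [3.14, 0.085, 0.0]
force: [-0.3, -0.4, -4.5]
opening: 0.0112
gripper_force: 35.0
t: 19.98
tool_pos: [0.5271, 0.0313, 0.3527]
orientation: [-3.14, -0.085, 0.0]
force: [0.5, 0.2, -4.4]
opening: 0.0116
gripper_force: 35.0
t 19.975 tcp [0.5271 0.0313 0.3527] z [-0.  0. -1.] yaw of y -1.517 q [-0.04 -0.03  1.75  0.    1.42  1.48] F [ 0.5  0.2 -4.4] open 0.0116 grip 35.0
```

View pics/crop4.png

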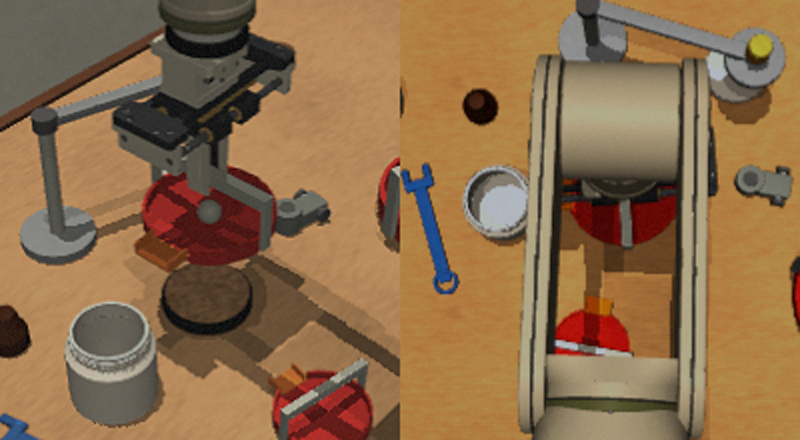

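```bash
python3 -m handwheel '[[0,0,0,0.02,1],[0,0,0,0.02,1],[0,0,0,0.01,1],[0,0,0,0,1],[0,0,0,0,1],[0,0,0,0,1],[0,0,0,0,1],[0,0,0,0,1],[0,0,0,0,1]]' 35;python3 -c "
from h import *
st()
im=read_camera('side');c=max(blobs(im,(5,150,60),(20,255,230),60,(290,245,330,280)),key=cv2.contourArea)
print(cen(c),cv2.boundingRect(c),onz('side',[cen(c)],.132))
y=1.676;print(np.array([.527,.031])+.08*np.array([np.cos(y),np.sin(y)]))
cv2.imwrite('pics/crop5.png',cv2.resize(im[200:360,260:400,::-1],None,fx=4,fy=3.7,interpolation=cv2.INTER_CUBIC))
im=read_camera('top');k=max(blobs(im,(0,0,110),(180,70,255),15,(248,228,293,275)),key=cv2.contourArea)
(x,y),r=cv2.minEnclosingCircle(k);print('can',x,y,r)"
```

```text
t: 21.2
tool_pos: [0.5271, 0.0313, 0.3527]
orientation: [-3.137, -0.163, 0.0]
force: [0.3, 0.4, -4.7]
opening: 0.0116
gripper_force: 35.0
t 21.2 tcp [0.5271 0.0313 0.3527] z [-0.  0. -1.] yaw of y -1.467 q [-0.04 -0.03  1.75  0.    1.42  1.43] F [ 0.3  0.4 -4.7] open 0.0116 grip 35.0
[311.3882149  266.40843443] (298, 255, 29, 22) [[0.52030038 0.10477517 0.132     ]]
[0.51859922 0.1105577 ]
can 276.63482666015625 250.505859375 25.679101943969727
```

View pics/crop5.png

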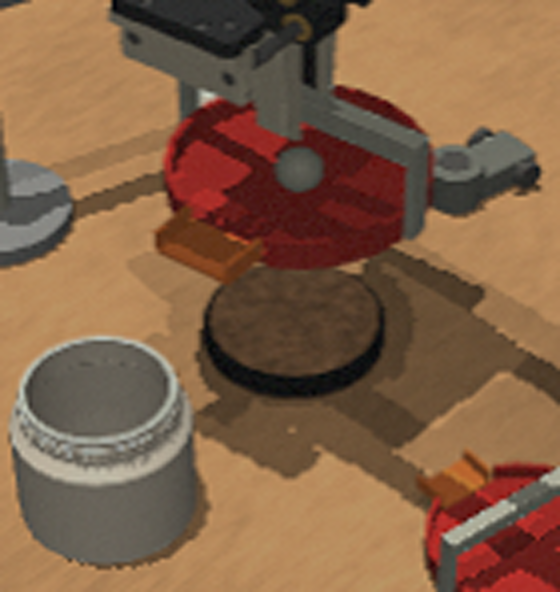

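The spout ray lands at (0.520, 0.105) at lip height, which matches the aim, and the canister is untouched. Checking the ball at about (334.5, 246), then handing in if it is good.

```bash
python3 -c "
from h import *
b=onz('side',[[334.2,245.6]],.1365)[0];e=np.linalg.norm(b[:2]-[.5271,.0313]);print(b,e)
if e<.009:
    from plant import job;print(job.close_job())"
```

```text
[0.52560237 0.03280072 0.1365    ] 0.0021201566696995894
the job is handed in; nothing more can be done
None
```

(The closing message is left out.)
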